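Set the sander's speed wheel to the mark and start it

TASK

Set the speed of the bench sander on the blue speed unit: with a fingertip, gently roll the black thumbwheel that stands out of the slot in its top until the yellow pointer lines up with the red marker, never bearing on the unit with more than about 12 N. Then, and only then, press the green start button fully down and let it go; leave the red stop button and everything else on the bench alone.

Things in the scene. Friction and masses are not known exactly. Their poses are not given: they have to be found in the camera images.
- unit: Blue speed unit fixed to the bench, a box 150 (its x) by 190 (its y) by 60 mm high. Origin at the centre of its underside, z up; flat top panel at z = 60 mm. The force on the unit, its wheel included, must stay below 14 N at all times.
- slot (a point): Fixed point at panel height in the middle of the slot (56 mm along the unit's x, 18 mm wide) in the unit's top, right under the crown of the black knurled thumbwheel (radius 30 mm, 12 mm wide, axis along the unit's y). The crown stands 5 to 16 mm over this point: it differs from unit to unit, is not measured and must be felt. Axes as the unit's.
- rim_lead (a point): Fixed point at panel height, 15 mm to the unit's +x from point slot: dragging the crown this way moves the pointer to the unit's +x, 25 mm per 30 mm of rim travel; dragging back moves it back. The wheel gives on a spring (from about 2 N, then 8 N per mm, up to 4 mm), turns stiffly (5 N at the rim) and stays where left. Too light a finger slips: press 8 to 12 N.
- window (a point): Centre of the top of the clear window over pointer and marker, framed by aluminium strips: 104 mm along the unit's x, 56 mm along its y, standing 7 mm over the panel, 82 mm to the unit's +y from the slot. The pointer's whole stroke is 70 mm between end stops. Axes as the unit's.
- pointer_mid (a point): Centre of the top of the yellow pointer bar (4 mm in the unit's x, 18 mm in y) under the clear window of the speed unit, on a white scale that rides up and down with the sprung wheel; it slides along the unit's x and is driven by the thumbwheel only. Axes as those of the unit.
- marker_mid (a point): Centre of the top of the red marker bar (4 mm in the unit's x, 14 mm in y) under the same window, on a grey track beside the pointer's, at 28 mm larger y of the unit; it shows the speed wanted and does not move during the task. Lined up: both bars at the same x of the unit; the pointer may lie some mm higher or lower, so compare from straight above. Axes as those of the unit. At the start the pointer is always 16 mm or more on the -x side of it.
- start_top (a point): Centre of the top of the green start button, a disc of 32 mm diameter in a grey housing fixed to the bench; it is pressed straight down.
- start (a joint): Travel of the green start button in m: 0 up, 0.006 fully down (takes about 5 N); it springs back. It counts as pressed beyond 0.004.
- stop_top (a point): Centre of the top of the red stop button, same shape as the green one, in its own grey housing; the two housings may be in either place.
- stop (a joint): Travel of the red stop button in m: 0 up, 0.006 fully down. To be left alone.
- stain_can: Loose metal can, 68 mm diameter, 110 mm high, origin at the centre of its underside. Bystander.
- sanding_block: Loose cork sanding block, 45 x 75 x 30 mm high, origin at the centre of its underside. Bystander.
- slat: Loose wooden slat, 280 x 50 x 12 mm, origin at the centre of its underside. Bystander.
- brush: Loose brush with a wooden handle, lying down. Bystander.
- pencil: Loose red carpenter's pencil, 130 x 14 x 8 mm, lying along x of its own frame, origin at the centre of its underside. Bystander.
- offcut: Loose wood offcut, 60 x 45 x 20 mm, origin at the centre of its underside. Bystander.
There are look-alikes about, which are no part of the job. Leave any orange or purple look-alike of the part that bears stop_top alone.

How it is judged:
On the way, in this order (a step that is already met when the one before it is completed fails the run):
1. a fingertip bears on the speed unit (contact force between the fingers and unit above 1 N), for 0.1 s.
2. the yellow pointer is lined up with the red marker (within 3 mm) and stays so, the fingertip off the unit (x of pointer_mid in the frame of marker_mid between -0.003 and 0.003 m and contact force between the fingers and unit below 0.1 N), for 0.3 s.
3. the green start button is pressed down (more than 4 mm of its 6) with the pointer still lined up (x of pointer_mid in the frame of marker_mid between -0.003 and 0.003 m and value of joint start above 0.004 m), for 0.02 s.
At the end, for the whole second after the job is handed in: The yellow pointer is within 3 mm of the red marker along the unit's x, and both buttons are up again (less than 1.5 mm down) (x of pointer_mid in the frame of marker_mid between -0.003 and 0.003 m and value of joint each of start, stop below 0.0015 m); the robot touches nothing.
It fails at once if more than 14 N between the robot or anything else and the speed unit or its wheel (contact force between anything else and unit above 14 N).
It fails at once if the start button pressed (over 3 mm) while the pointer is not lined up (more than 3.5 mm off) (value of joint start above 0.003 m and not (x of pointer_mid in the frame of marker_mid between -0.0035 and 0.0035 m)).
It fails at once if the stop button pressed (over 2.5 mm) (value of joint stop above 0.0025 m).
It fails at once if a loose bystander moved by more than 25 mm (distance of any of stain_can, sanding_block, slat, brush, pencil, offcut from where it was at the start of the episode above 0.025 m).
It also fails if it takes over 61 s, if anything falls off the work surface, if the arm or the gripper's body presses on something with over 40 N, if the wrist force passes 120 N, or if a joint passes its speed limit or range.

ROBOT

A 6-joint arm with a two-finger parallel gripper is mounted at the origin on the work surface. World frame = base frame: x ahead of the robot, y to its left, z up, the work surface at z = 0. Lengths are in m, angles in rad, forces in N, time in s.
With the tool pointing down it reaches from about 0.3 to 0.875 m from the base axis. Payload 6.4 kg.
Tool frame: the origin (TCP) lies at the centre of the arm's flange, where the gripper is bolted on; the fingertips stand 173 mm ahead of it and the grasp point (between the pads) lies 155 mm ahead of it (ctrl.pinch_z is the distance from the TCP to the grasp point, in m); z points along the fingers, y is the direction in which the jaws open and shut (so a half turn about z gives the same grasp; the last joint's range is limited). The gripper opens to 85 mm and grips with 20 to 120 N. Pads are 22 mm wide; open, the fingers measure 114 mm over their backs; the gripper's body (76 mm by 85 mm) begins 54 mm behind the grasp point. The pads swing forward as they close: fully open they stand 13 mm farther back than shut.
Start: joints at [-1.422, 0.181, 1.607, -0, 1.354, -0.206], TCP at [0.2, -0.539, 0.405] pointing down, gripper open.
Joint ranges: [-2.99, 2.99], [-0.89, 2.07], [0.3, 2.58], [-1.14, 4.28], [0, 2.63], [-3.12, 3.12]. Speed limits (rad/s): [2.57, 2.57, 3.01, 3.14, 3.14, 3.14].

INTERFACE

Orientations are given as a unit quaternion [w, x, y, z].
In Python, from bench import ctrl gives the robot as it stands.
- The arm moves only by the tool drive_tool, never from a script. Its argument "commands" is a list that holds one entry, the list of rows, each a list of 7 numbers: the shift along the tool's x, y, z in units of 50 mm (1.0 is 50 mm), then the turn, a rotation vector about the tool's x, y, z in units of 8 degrees (1.0 is 8 degrees), then the closure in counts, from 0 (fully open) to 255 (shut). A call has 1 to 10 rows; each row shifts and turns the commanded pose from where the row before left it, along the tool's axes as they then stand; what a row does not reach is not made up. A row lasts 1/10 s, in which the tool goes at most 50 mm and 8.59 degrees, less where a joint would pass 70% of its speed; a pose out of reach is approached as far as the arm can. A call is refused whole if a number of a shift passes 1 or a number of a turn 1, either way. A call with a gripper value outside its range is refused whole. The fingers move at their own pace and stop on an object; the grip force is fixed at half the most. Time passes only in rows, so rows that do not move let the fingers close. It gives the time, the measured TCP pose, the force and the opening at its end, in the units of the state.
- ctrl.get_obs(): the state, without advancing time (a new reading comes with each control period).
- ctrl.camera(name): name is "scene" or "top" or "wrist"; returns a dict with "pixels" (480x640x3 uint8, red, green, blue), "depth" (480x640 float32, m along the optical axis (not along the pixel's ray), 0 where there is no reading), "intrinsics" (3x3 intrinsics, pixels), "R" (3x3) and "t" (3): a world point X has camera coordinates R X + t; the wrist camera has in their place "tool_from_camera" (4x4, takes a point from camera to tool coordinates, whose origin is the TCP and whose axes are the flange's). Camera axes: x right, y down, z forward; pixel columns grow to the right and rows downward; lengths in m; the calibration is good to about 2 mm. The wrist camera is an equidistant fisheye: a pixel r from the principal point sees the ray r / f radians off the axis. A picture is of the moment at which its call begins: read the wrist's pose just before it.
- ctrl.hand_in(): hands the job in, once; it reports no verdict.
The state is a dict: "time_s": time; "q": joint angles; "dq": joint speeds; "joint_efforts": joint torques, N m; "eef_pos": TCP position; "eef_rot": TCP orientation; "wrist_force": force on the tool from outside, world axes, zero at the start; "torque": the same for the moment, N m; "opening": opening from 0.0 (shut) to 1.0 (fully open).
Only numpy, scipy, OpenCV 4.12 (cv2) and the standard library are available. Lean on these libraries where they do the work, as an engineer would, in place of code of your own. Each camera call takes 0.05 s, during which the arm holds its last target. There are 200 camera calls.

## Working session

There is one attempt and no reset: what is moved stays moved. The work goes in short steps, Python scripts to look and compute and a tool call to move; the robot and the scene stay as the last step left them, time stands still between calls to the robot, and variables do not carry over. Pictures are saved under pics/ and viewed, about 8 in all and at most 12, crops included, and the job is handed in when it is done.

Besides the shell and the picture viewer there is one more tool, called after "Request:" as name(argument=value, ...), one argument or row to a line, values as JSON. drive_tool: Moves the arm, as the interface text tells. Its arguments: {"type":"object","properties":{"commands":{"type":"array","items":{"type":"array","items":{"type":"array","items":{"type":"number"}}}}},"required":["commands"]}

```bash
ls; mkdir -p pics; python3 - <<'E'
from bench import ctrl
import cv2,numpy as np,pickle
o=ctrl.get_obs(); print(o)
d={}
for n in ("scene","top"):
    c=ctrl.camera(n); d[n]=c
    cv2.imwrite(f"pics/{n}0.png",c["pixels"][...,::-1]); print(n,c["intrinsics"].tolist(),np.round(-c["R"].T@c["t"],3),np.round(c["R"],3).tolist())
pickle.dump(d,open("c0.pkl","wb"))
E
```

```text
pics
{'time_s': 0.0, 'q': array([-1.42228341e+00,  1.81508281e-01,  1.60796781e+00, -1.29363623e-05,
        1.35375207e+00, -2.06306498e-01]), 'dq': array([-0.00054544,  0.00112723,  0.00124904, -0.00090569, -0.00051021,
       -0.00083679]), 'joint_efforts': array([-8.24445469e-04, -4.44867611e+01, -3.51343739e+01, -3.15536226e-04,
        9.40412952e-03, -2.31351868e-05]), 'eef_pos': array([ 0.19974233, -0.53893867,  0.40382174]), 'eef_rot': array([-8.17594263e-04,  9.84303555e-01,  1.76481848e-01,  1.73145074e-05]), 'wrist_force': array([ 0.20129042, -0.43984649,  0.27832115]), 'torque': array([ 0.01470701, -0.04363615, -0.01330446]), 'opening': 0.9934458522173526}
scene [[478.4288834247854, 0.0, 325.1169860837152], [0.0, 478.4288834247854, 248.52904971634206], [0.0, 0.0, 1.0]] [1.336 0.162 0.868] [[-0.177, 0.984, 0.015], [0.72, 0.14, -0.68], [-0.671, -0.11, -0.733]]
top [[549.1368039630369, 0.0, 324.7581361066779], [0.0, 549.1368039630369, 247.39664706776182], [0.0, 0.0, 1.0]] [0.537 0.053 1.132] [[0.009, -1.0, 0.005], [-0.998, -0.01, -0.057], [0.057, -0.005, -0.998]]
```

View pics/top0.png

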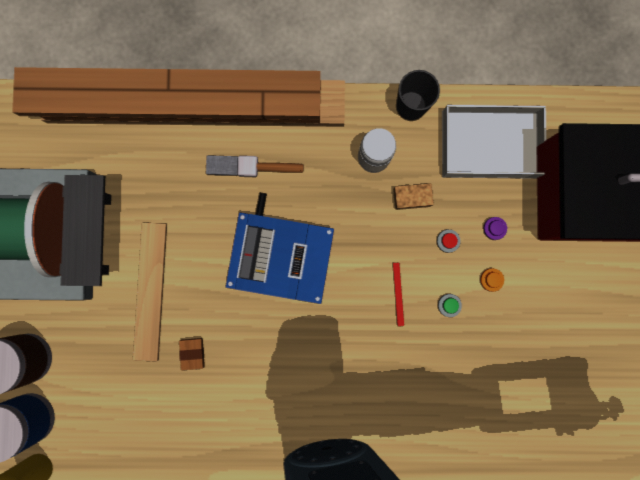

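View pics/scene0.png

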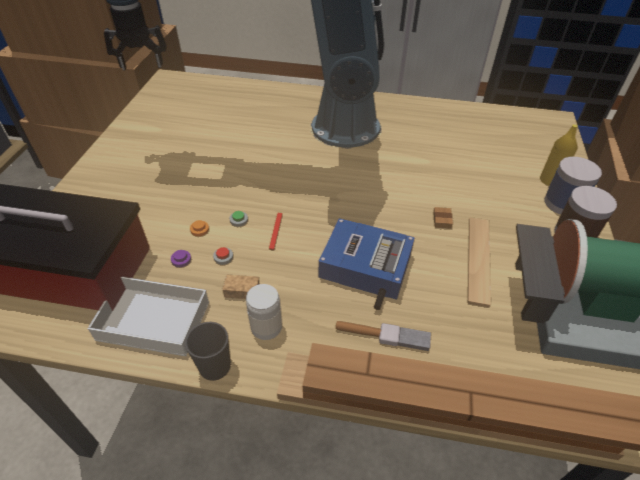

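The top view shows the unit near (280,257), with its slot at (297,261) and its window at (256,254). Green start is at (450,305), red stop at (449,240), and the orange and purple look-alikes are to their right. Next I'll measure these.

```bash
cat > h.py <<'E'
import numpy as np,cv2,pickle
from scipy.spatial.transform import Rotation as Rn
def ray(c,uv,z):
    d=c["R"].T@np.linalg.solve(c["intrinsics"],[uv[0],uv[1],1.]); o=-c["R"].T@c["t"]
    return o+d*(z-o[2])/d[2]
def mask(im,lo,hi): return cv2.inRange(cv2.cvtColor(im,cv2.COLOR_RGB2HSV),lo,hi)
def blobs(m,amin):
    cs,_=cv2.findContours(m,cv2.RETR_EXTERNAL,cv2.CHAIN_APPROX_NONE)
    return sorted([c for c in cs if cv2.contourArea(c)>=amin],key=cv2.contourArea,reverse=True)
E
python3 - <<'E'
from h import *
d=pickle.load(open("c0.pkl","rb")); c=d["top"]; im=c["pixels"]
for nm,lo,hi in (("blue",(105,120,60),(125,255,255)),("green",(50,80,60),(85,255,255)),("red",(0,170,100),(4,255,255)),("red2",(174,150,100),(180,255,255))):
    for b in blobs(mask(im,lo,hi),60)[:5]:
        r=cv2.minAreaRect(b); z=0.06 if nm=="blue" else 0.04
        dep=c["depth"][int(r[0][1]),int(r[0][0])]
        cam=np.linalg.solve(c["intrinsics"],[*r[0],1])*dep; w=c["R"].T@(cam-c["t"])
        print(nm,np.round(r[0],1),np.round(r[1],1),round(r[2],1),"depthpt",np.round(w,4))
        if nm=="blue": print(np.array([ray(c,p,.06) for p in cv2.boxPoints(r)]).round(4).tolist(), ray(c,r[0],.06))
cr=im[200:310,215:345]; cv2.imwrite("pics/crop.png",cv2.resize(cr,None,fx=5,fy=5,interpolation=cv2.INTER_CUBIC)[...,::-1])
E
```

```text
blue [279.5 257.4] [96.2 76.1] 9.9 depthpt [0.5774 0.1357 0.0624]
[[0.5197, 0.24, 0.06], [0.6665, 0.2172, 0.06], [0.6357, 0.031, 0.06], [0.4893, 0.0553, 0.06]] [0.57751801 0.1358506  0.06      ]
green [ 13.  228.5] [51. 26.] 90.0 depthpt [0.6166 0.5762 0.2031]
green [450.5 305.5] [15. 15.] 90.0 depthpt [ 0.4854 -0.2065  0.0241]
red [398. 294.] [62.5  6.3] 85.6 depthpt [ 0.5071 -0.1031  0.0075]
red [449.  240.5] [13. 14.] 90.0 depthpt [ 0.6166 -0.2048  0.0203]
```

View pics/crop.png

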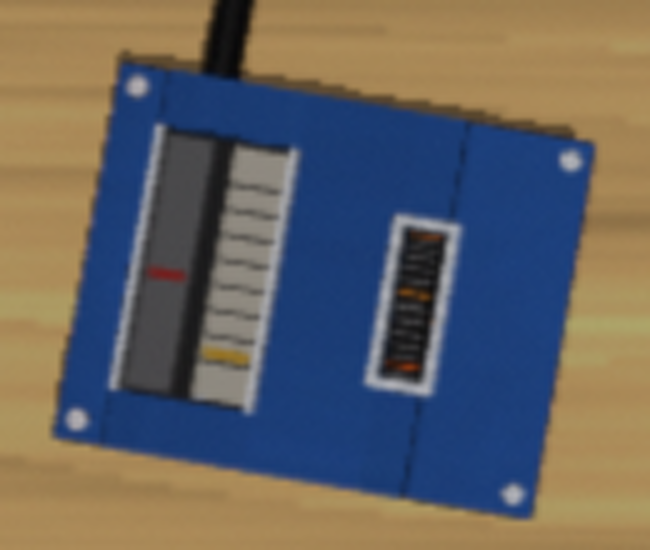

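The crop shows the red marker at crop (167,273), the yellow pointer at (225,355), and the slot centre at about (414,305).

```bash
cat >> h.py <<'E'
def meas(c):
    im=c["pixels"]
    b=blobs(mask(im,(105,120,60),(125,255,255)),2000)[0]; p=cv2.boxPoints(cv2.minAreaRect(b))
    P=np.array([ray(c,q,.06)[:2] for q in p]); 
    L=[(P[(i+1)%4]-P[i]) for i in range(4)]; l=max(L,key=np.linalg.norm); l=l*np.sign(l[1])
    yu=l/np.linalg.norm(l); xu=np.array([yu[1],-yu[0]])
    return P.mean(0),xu,yu
E
python3 - <<'E'
from h import *
c=pickle.load(open("c0.pkl","rb"))["top"]; im=c["pixels"]; o,xu,yu=meas(c); print(o,xu,yu,np.degrees(np.arctan2(xu[1],xu[0])))
def sub(p): return np.array([p[0]@xu,p[1]@yu]) 
win=np.zeros(im.shape[:2],np.uint8); win[215:300,230:280]=255
for nm,lo,hi in (("yel",(15,120,90),(32,255,255)),("red",(0,120,70),(8,255,255)),("red2",(172,120,70),(180,255,255))):
    for b in blobs(mask(im,lo,hi)&win,3)[:3]:
        m=cv2.boundingRect(b); M=cv2.moments(b); u=[M["m10"]/M["m00"],M["m01"]/M["m00"]]; w=ray(c,u,.058)[:2]
        print(nm,m,np.round(u,1),"unit",np.round([(w-o)@xu,(w-o)@yu],4))
w=ray(c,[414/5+215,305/5+200],.065)[:2]; print("slot",w,(w-o)@xu,(w-o)@yu)
E
```

```text
[0.5778148  0.13584183] [ 0.98657145 -0.16333028] [0.16333028 0.98657145] -9.40025046747145
yel (230, 290, 50, 10) [247.4 295.9] unit [-0.0849  0.0483]
yel (230, 224, 6, 27) [231.6 233.1] unit [0.0305 0.1009]
yel (230, 215, 8, 8) [233. 218.] unit [0.0601 0.1037]
red (245, 254, 6, 2) [248.2 254.5] unit [-0.0052  0.0613]
slot [0.57063087 0.09974825] -0.0011922818147173315 -0.03678225160868847
```

Request:
drive_tool(
  commands=[
    [[0,0,0,0,0,1,255],[0,0,0,0,0,1,255],[0,0,0,0,0,1,255],[0,0,0,0,0,0.7,255]],
  ],
)

```text
time_s: 0.5
eef_pos: [0.1998, -0.539, 0.4041]
eef_rot: [-0.001, 0.997, -0.083, -0.0]
wrist_force: [-0.4, 0.1, -0.4]
opening: 0.331
```

Request:
drive_tool(
  commands=[
    [[0.35,-0.92,0,0,0,0,255],[0.35,-0.92,0,0,0,0,255],[0.35,-0.92,0,0,0,0,255],[0.35,-0.92,0,0,0,0,255],[0.35,-0.92,0,0,0,0,255],[0.35,-0.92,0,0,0,0,255],[0.35,-0.92,0,0,0,0,255],[0.35,-0.92,0,0,0,0,255],[0.35,-0.92,0,0,0,0,255],[0.35,-0.92,0,0,0,0,255]],
  ],
)

```text
time_s: 1.5
eef_pos: [0.4471, -0.1114, 0.4046]
eef_rot: [0.0, 0.997, -0.081, 0.0]
wrist_force: [0.7, -1.0, -0.1]
opening: 0.001
```

Request:
drive_tool(
  commands=[
    [[0.35,-0.92,0,0,0,0,255],[0.35,-0.92,0,0,0,0,255],[0.35,-0.92,0,0,0,0,255],[0.35,-0.92,0,0,0,0,255],[0.35,-0.92,0,0,0,0,255],[0,0,0,0,0,0,255],[0,0,0,0,0,0,255]],
  ],
)

```text
time_s: 2.2
eef_pos: [0.5699, 0.1006, 0.4037]
eef_rot: [0.0, 0.997, -0.08, -0.001]
wrist_force: [0.1, -0.1, -0.7]
opening: 0.003
```

```bash
python3 - <<'E'
from h import *
from bench import ctrl
o=ctrl.get_obs(); c=ctrl.camera("wrist"); c["obs"]=o
pickle.dump(c,open("w1.pkl","wb")); cv2.imwrite("pics/w1.png",c["pixels"][...,::-1])
print(o["eef_pos"],o["wrist_force"],c["intrinsics"].tolist(),np.round(c["tool_from_camera"],3).tolist())
E
```

```text
[0.56994053 0.1005842  0.40370514] [ 0.07570183 -0.0638677  -0.68692564] [[371.64829954431775, 0.0, 323.4164684913993], [0.0, 371.64829954431775, 240.71104598316336], [0.0, 0.0, 1.0]] [[0.001, -0.944, -0.331, 0.085], [1.0, 0.001, -0.0, -0.001], [0.0, -0.331, 0.944, 0.03], [0.0, 0.0, 0.0, 1.0]]
```

View pics/w1.png

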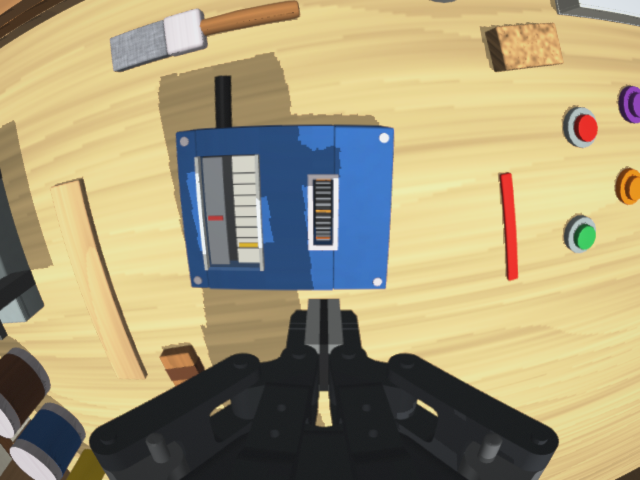

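The wrist view shows the marker at (216,217), the pointer at (248,244) and the wheel at (322,212), with the closed fingertip visible at (323,300).

```bash
cat >> h.py <<'E'
import cv2.fisheye as fe
def wray(c,uv,z=None,depth=None):
    K=c["intrinsics"]; x=(uv[0]-K[0,2])/K[0,0]; y=(uv[1]-K[1,2])/K[1,1]; r=np.hypot(x,y)
    d=np.array([np.sin(r)*x/r,np.sin(r)*y/r,np.cos(r)]); T=c["tool_from_camera"]; o=c["obs"]; w=o["eef_rot"]
    R=Rn.from_quat([w[1],w[2],w[3],w[0]]).as_matrix(); D=R@T[:3,:3]@d; O=o["eef_pos"]+R@T[:3,3]
    if depth: return O+D*depth/d[2]
    return O+D*(z-O[2])/D[2]
def wpm(c,verbose=1):
    im=c["pixels"]; xu=np.array([.98657,-.16333]); yu=np.array([.16333,.98657]); out={}
    for nm,lo,hi in (("yel",(20,130,90),(30,255,255)),("red",(0,150,70),(6,255,255)),("green",(50,100,60),(80,255,255))):
        for b in blobs(mask(im,lo,hi),12):
            M=cv2.moments(b); u=[M["m10"]/M["m00"],M["m01"]/M["m00"]]
            dep=c["depth"][int(u[1]),int(u[0])]; w=wray(c,u,depth=float(dep)) if dep>0 else np.zeros(3)
            p=wray(c,u,.06); q=(p[:2]-[.5778,.1358])@np.array([xu,yu]).T
            if abs(q[0])<.06 and 0<q[1]<.08 or nm=="green": print(nm,np.round(u,1),cv2.contourArea(b),"depth pt",w.round(4),"unit(z=.06)",q.round(4))
E
sed -i '/fisheye as fe/d' h.py
python3 - <<'E'
from h import *
c=pickle.load(open("w1.pkl","rb")); wpm(c)
for uv in ((322,212),(308,212),(337,212),(322,177),(322,248),(248,230),(216,235),(231,156),(235,268),(184,141),(384,137),(378,282),(198,281)):
    d=c["depth"][uv[1],uv[0]]; print(uv,wray(c,uv,depth=float(d)).round(4),wray(c,uv,.06).round(4))
E
```

```text
yel [247.9 244.5] 53.5 depth pt [0.554  0.1722 0.0668] unit(z=.06) [-0.0319  0.0335]
red [215.3 218. ] 25.0 depth pt [0.583  0.196  0.0669] unit(z=.06) [-0.0067  0.0624]
green [584.5 236.4] 385.5 depth pt [ 0.4867 -0.2038  0.0209] unit(z=.06) [-0.0215 -0.3149]
(322, 212) [0.5733 0.1023 0.0687] [0.571  0.1027 0.06  ]
(308, 212) [0.5736 0.1145 0.0627] [0.5729 0.1148 0.06  ]
(337, 212) [0.5693 0.0898 0.0615] [0.5689 0.0898 0.06  ]
(322, 177) [0.6018 0.0977 0.0619] [0.6015 0.0978 0.06  ]
(322, 248) [0.5383 0.108  0.0609] [0.5379 0.108  0.06  ]
(248, 230) [0.5675 0.1688 0.0677] [0.5653 0.1708 0.06  ]
(216, 235) [0.5677 0.199  0.0676] [0.5656 0.2017 0.06  ]
(231, 156) [0.6337 0.1695 0.0683] [0.6331 0.1717 0.06  ]
(235, 268) [0.5335 0.1896 0.0666] [0.5309 0.1918 0.06  ]
(184, 141) [0.655  0.2108 0.0614] [0.655  0.2113 0.06  ]
(384, 137) [0.628  0.0412 0.0623] [0.6278 0.0408 0.06  ]
(378, 282) [0.4967 0.0616 0.0618] [0.4958 0.0615 0.06  ]
(198, 281) [0.5234 0.2319 0.0613] [0.5229 0.2325 0.06  ]
```

Request:
drive_tool(
  commands=[
    [[-0.14,0,0.8,0,0,0,255],[0,0,0.8,0,0,0,255],[0,0,0.8,0,0,0,255],[0,0,0.4,0,0,0,255],[0,0,0.1,0,0,0,255],[0,0,0.1,0,0,0,255],[0,0,0,0,0,0,255],[0,0,0,0,0,0,255],[0,0,0,0,0,0,255]],
  ],
)

```text
time_s: 3.15
eef_pos: [0.5637, 0.1005, 0.2561]
eef_rot: [-0.0, 0.997, -0.081, 0.001]
wrist_force: [0.3, -0.4, 0.9]
opening: 0.002
```

```bash
python3 - <<'E'
from bench import ctrl
for i in range(3):
    o=ctrl.get_obs(); print(o["time_s"],o["eef_pos"].round(5),o["wrist_force"].round(2)); 
E
```

```text
3.15 [0.56367 0.10055 0.25613] [ 0.33 -0.39  0.88]
3.15 [0.56367 0.10055 0.25613] [ 0.33 -0.39  0.88]
3.15 [0.56367 0.10055 0.25613] [ 0.33 -0.39  0.88]
```

Request:
drive_tool(
  commands=[
    [[0,-0.01,0.04,0,0,0,255],[0,0,0.04,0,0,0,255],[0,0,0.04,0,0,0,255],[0,0,0.04,0,0,0,255],[0,0,0.02,0,0,0,255],[0,0,0,0,0,0,255],[0,0,0,0,0,0,255]],
  ],
)

```text
time_s: 3.85
eef_pos: [0.5632, 0.1011, 0.2456]
eef_rot: [0.0, 0.997, -0.081, -0.0]
wrist_force: [-0.7, -0.4, -1.7]
opening: 0.001
```

Request:
drive_tool(
  commands=[
    [[0,0,0.01,0,0,0,255],[0,0,0.01,0,0,0,255],[0,0,0,0,0,0,255]],
  ],
)

```text
time_s: 4.15
eef_pos: [0.5632, 0.1011, 0.2447]
eef_rot: [-0.0, 0.997, -0.081, -0.0]
wrist_force: [0.0, 0.1, -0.1]
opening: -0.005
```

Request:
drive_tool(
  commands=[
    [[0,0,0.01,0,0,0,255],[0,0,0.01,0,0,0,255],[0,0,0,0,0,0,255]],
  ],
)

```text
time_s: 4.45
eef_pos: [0.5632, 0.1011, 0.2436]
eef_rot: [-0.0, 0.997, -0.081, -0.0]
wrist_force: [-0.4, -0.5, 0.3]
opening: 0.004
```

Request:
drive_tool(
  commands=[
    [[0,0,0.01,0,0,0,255],[0,0,0.01,0,0,0,255],[0,0,0,0,0,0,255]],
  ],
)

```text
time_s: 4.75
eef_pos: [0.5631, 0.1011, 0.2426]
eef_rot: [0.0, 0.997, -0.081, -0.0]
wrist_force: [0.4, 0.5, 0.5]
opening: 0.002
```

Request:
drive_tool(
  commands=[
    [[0,0,0.01,0,0,0,255],[0,0,0,0,0,0,255],[0,0,0,0,0,0,255]],
  ],
)

```text
time_s: 5.05
eef_pos: [0.5632, 0.1011, 0.2422]
eef_rot: [-0.0, 0.997, -0.081, 0.0]
wrist_force: [0.6, -0.9, 0.2]
opening: 0.003
```

Request:
drive_tool(
  commands=[
    [[0,0,0.01,0,0,0,255],[0,0,0,0,0,0,255],[0,0,0,0,0,0,255]],
  ],
)

```text
time_s: 5.35
eef_pos: [0.5632, 0.1011, 0.2418]
eef_rot: [-0.0, 0.997, -0.081, 0.0]
wrist_force: [-0.2, 0.2, -0.2]
opening: 0.002
```

Request:
drive_tool(
  commands=[
    [[0,0,0.01,0,0,0,255],[0,0,0,0,0,0,255],[0,0,0,0,0,0,255]],
  ],
)

```text
time_s: 5.65
eef_pos: [0.5633, 0.1011, 0.2414]
eef_rot: [-0.0, 0.997, -0.081, 0.0]
wrist_force: [-0.7, 0.2, 2.6]
opening: 0.002
```

Request:
drive_tool(
  commands=[
    [[0,0,0.006,0,0,0,255],[0,0,0,0,0,0,255],[0,0,0,0,0,0,255]],
  ],
)

```text
time_s: 5.95
eef_pos: [0.5633, 0.1011, 0.2411]
eef_rot: [-0.0, 0.997, -0.081, 0.0]
wrist_force: [-1.2, 0.2, 4.1]
opening: -0.003
```

Request:
drive_tool(
  commands=[
    [[0,0,0.006,0,0,0,255],[0,0,0.005,0,0,0,255],[0,0,0,0,0,0,255],[0,0,0,0,0,0,255]],
  ],
)

```text
time_s: 6.35
eef_pos: [0.5633, 0.1011, 0.2407]
eef_rot: [-0.0, 0.997, -0.081, 0.0]
wrist_force: [-2.7, 0.3, 6.1]
opening: 0.001
```

```bash
cat > f.py <<'E'
from bench import ctrl
import numpy as np
F=[]
for i in range(3):
    ctrl.camera("wrist"); o=ctrl.get_obs(); F.append(o["wrist_force"])
print(o["time_s"],o["eef_pos"].round(5),"F",np.mean(F,0).round(2),[f.round(1).tolist() for f in F])
E
python3 f.py
```

```text
6.5 [0.56331 0.10111 0.24076] F [-1.79  0.08  5.67] [[-1.7, -0.1, 5.1], [-2.2, 0.1, 6.4], [-1.5, 0.2, 5.5]]
```

Request:
drive_tool(
  commands=[
    [[0,0,0.008,0,0,0,255],[0,0,0.006,0,0,0,255],[0,0,0,0,0,0,255],[0,0,0,0,0,0,255]],
  ],
)

```text
time_s: 6.9
eef_pos: [0.5634, 0.1011, 0.2404]
eef_rot: [0.0, 0.997, -0.081, 0.0]
wrist_force: [-2.9, 0.8, 8.4]
opening: 0.001
```

```bash
python3 f.py
```

```text
7.05 [0.56338 0.10113 0.24044] F [-3.32 -0.28  9.08] [[-3.7, -0.4, 8.8], [-2.9, -0.2, 8.5], [-3.3, -0.3, 9.9]]
```

Request:
drive_tool(
  commands=[
    [[0.01,0,0,0,0,0,255],[0.02,0,0,0,0,0,255],[0.02,0,0,0,0,0,255],[0.02,0,0,0,0,0,255],[0.01,0,0,0,0,0,255],[0,0,0,0,0,0,255]],
  ],
)

```text
time_s: 7.65
eef_pos: [0.567, 0.1006, 0.2403]
eef_rot: [0.0, 0.997, -0.081, -0.0]
wrist_force: [-5.3, 0.1, 10.7]
opening: 0.003
```

```bash
python3 f.py
```

```text
7.8 [0.56692 0.10059 0.24027] F [-4.73 -0.03 10.64] [[-5.2, -0.2, 10.7], [-4.4, 0.1, 10.7], [-4.5, -0.0, 10.5]]
```

Request:
drive_tool(
  commands=[
    [[0.02,0,-0.003,0,0,0,255],[0.02,0,0,0,0,0,255],[0.02,0,0,0,0,0,255],[0.02,0,0,0,0,0,255],[0,0,0,0,0,0,255]],
  ],
)

```text
time_s: 8.3
eef_pos: [0.5709, 0.0999, 0.2404]
eef_rot: [-0.0, 0.997, -0.081, -0.001]
wrist_force: [-4.4, 0.2, 10.1]
opening: -0.001
```

```bash
python3 f.py; python3 - <<'E'
from h import *
from bench import ctrl
o=ctrl.get_obs(); c=ctrl.camera("wrist"); c["obs"]=o; wpm(c); pickle.dump(c,open("w2.pkl","wb")); cv2.imwrite("pics/w2.png",c["pixels"][...,::-1])
E
```

```text
8.45 [0.57085 0.09997 0.24037] F [-4.86  0.46 10.31] [[-5.1, -0.1, 10.1], [-5.1, 0.2, 10.1], [-4.4, 1.3, 10.8]]
yel [189.1 339.3] 150.0 depth pt [0.5654 0.168  0.0672] unit(z=.06) [-0.0226  0.033 ]
red [133.  307.9] 119.0 depth pt [0.5857 0.1924 0.0675] unit(z=.06) [-0.0059  0.062 ]
```

Request:
drive_tool(
  commands=[
    [[0.02,0,0,0,0,0,255],[0.02,0,0,0,0,0,255],[0.02,0,0,0,0,0,255],[0.02,0,0,0,0,0,255],[0,0,0,0,0,0,255]],
  ],
)

```text
time_s: 9.0
eef_pos: [0.5748, 0.0993, 0.2403]
eef_rot: [-0.0, 0.997, -0.081, -0.001]
wrist_force: [-4.5, -0.3, 9.6]
opening: 0.004
```

```bash
cat >look.py <<'E'
from h import *
from bench import ctrl
o=ctrl.get_obs(); c=ctrl.camera("wrist"); c["obs"]=o; print(o["time_s"],o["eef_pos"].round(4)); wpm(c); pickle.dump(c,open("w3.pkl","wb")); cv2.imwrite("pics/w3.png",c["pixels"][...,::-1])
E
python3 f.py;python3 look.py
```

```text
9.15 [0.57479 0.0993  0.24035] F [-4.37  0.43  9.54] [[-4.5, 0.4, 9.8], [-3.9, 0.4, 9.8], [-4.7, 0.5, 9.0]]
9.15 [0.5748 0.0993 0.2404]
yel [189.4 340.3] 147.5 depth pt [0.5687 0.1674 0.0672] unit(z=.06) [-0.0193  0.033 ]
red [134.4 314.7] 119.5 depth pt [0.5856 0.1929 0.0669] unit(z=.06) [-0.0059  0.0621]
```

Request:
drive_tool(
  commands=[
    [[0.02,0,0,0,0,0,255],[0.02,0,0,0,0,0,255],[0.02,0,0,0,0,0,255],[0.02,0,0,0,0,0,255],[0,0,0,0,0,0,255]],
  ],
)

```text
time_s: 9.7
eef_pos: [0.5788, 0.0987, 0.2403]
eef_rot: [-0.0, 0.997, -0.081, -0.001]
wrist_force: [-4.6, 0.7, 8.9]
opening: 0.003
```

```bash
python3 f.py;python3 look.py
```

```text
9.85 [0.57875 0.09865 0.24034] F [-5.    1.08  9.69] [[-5.0, 0.8, 9.3], [-4.7, 1.5, 9.9], [-5.3, 0.9, 9.8]]
9.85 [0.5787 0.0987 0.2403]
yel [189.6 341.4] 142.0 depth pt [0.5728 0.1662 0.0683] unit(z=.06) [-0.0159  0.033 ]
red [135.9 321.5] 124.0 depth pt [0.586  0.1926 0.0675] unit(z=.06) [-0.006   0.0622]
```

Request:
drive_tool(
  commands=[
    [[-0.004,0,-0.02,0,0,0,255],[0,0,-0.08,0,0,0,255],[-0.1,0,0,0,0,0,255],[-0.14,0,0,0,0,0,255],[-0.04,0,0.02,0,0,0,255],[0,0,0.03,0,0,0,255],[0,0,0,0,0,0,255],[0,0,0,0,0,0,255]],
  ],
)

```text
time_s: 10.7
eef_pos: [0.565, 0.1008, 0.2422]
eef_rot: [0.0, 0.997, -0.081, -0.0]
wrist_force: [0.6, -0.3, 0.9]
opening: 0.001
```

```bash
python3 f.py;python3 look.py
```

```text
10.85 [0.56512 0.10079 0.24232] F [-0.52 -0.04 -0.11] [[-1.0, -0.2, 0.6], [-0.4, 0.1, -0.2], [-0.2, -0.0, -0.7]]
10.85 [0.5651 0.1008 0.2423]
yel [186.1 319.1] 167.5 depth pt [0.5704 0.1674 0.0675] unit(z=.06) [-0.0172  0.0333]
red [132.  296.8] 128.0 depth pt [0.5852 0.1929 0.0673] unit(z=.06) [-0.006   0.0622]
```

Request:
drive_tool(
  commands=[
    [[0,0,0.015,0,0,0,255],[0,0,0.01,0,0,0,255],[0,0,0.01,0,0,0,255],[0,0,0.008,0,0,0,255],[0,0,0.004,0,0,0,255],[0,0,0,0,0,0,255],[0,0,0,0,0,0,255]],
  ],
)

```text
time_s: 11.6
eef_pos: [0.5652, 0.1008, 0.2408]
eef_rot: [0.0, 0.997, -0.081, 0.0]
wrist_force: [-2.1, 0.3, 5.9]
opening: -0.007
```

```bash
python3 f.py
```

```text
11.75 [0.56521 0.10086 0.24079] F [-2.22 -0.15  6.8 ] [[-2.7, 0.0, 6.7], [-2.2, -0.4, 7.1], [-1.8, -0.0, 6.6]]
```

Request:
drive_tool(
  commands=[
    [[0,0,0.005,0,0,0,255],[0,0,0.005,0,0,0,255],[0.01,0,0,0,0,0,255],[0.02,0,0,0,0,0,255],[0.02,0,0,0,0,0,255],[0.02,0,0,0,0,0,255],[0.02,0,0,0,0,0,255],[0,0,0,0,0,0,255]],
  ],
)

```text
time_s: 12.55
eef_pos: [0.5693, 0.1002, 0.2404]
eef_rot: [0.0, 0.997, -0.081, -0.0]
wrist_force: [-4.9, 0.7, 9.9]
opening: -0.004
```

```bash
python3 f.py;python3 look.py
```

```text
12.7 [0.5693  0.10022 0.24036] F [-4.89  0.07  9.98] [[-5.6, 0.5, 9.8], [-4.6, -0.2, 10.8], [-4.5, -0.0, 9.4]]
12.7 [0.5693 0.1002 0.2404]
yel [185.5 321.4] 156.0 depth pt [0.5736 0.1671 0.0664] unit(z=.06) [-0.0133  0.0331]
red [132.1 305.6] 128.0 depth pt [0.5857 0.1925 0.0677] unit(z=.06) [-0.006   0.0622]
```

Request:
drive_tool(
  commands=[
    [[0.02,0,0,0,0,0,255],[0.02,0,0,0,0,0,255],[0.02,0,0,0,0,0,255],[0.02,0,0,0,0,0,255],[0.02,0,0,0,0,0,255],[0.02,0,0,0,0,0,255],[0.02,0,0,0,0,0,255],[0.01,0,0,0,0,0,255],[0,0,0,0,0,0,255]],
  ],
)

```text
time_s: 13.65
eef_pos: [0.5767, 0.099, 0.2403]
eef_rot: [0.0, 0.997, -0.081, -0.0]
wrist_force: [-4.4, 0.8, 10.6]
opening: -0.001
```

```bash
python3 f.py;python3 look.py
```

```text
13.8 [0.57664 0.09903 0.24036] F [-4.68 -0.12 10.18] [[-4.8, -0.3, 10.3], [-4.9, 0.3, 10.2], [-4.4, -0.3, 10.0]]
13.8 [0.5766 0.099  0.2404]
yel [185.9 323.4] 154.5 depth pt [0.5802 0.1656 0.0671] unit(z=.06) [-0.0071  0.0331]
red [135.1 318. ] 112.0 depth pt [0.5861 0.1924 0.0678] unit(z=.06) [-0.006   0.0622]
```

Request:
drive_tool(
  commands=[
    [[-0.003,0,-0.02,0,0,0,255],[0,0,-0.2,0,0,0,255],[0,0,-0.6,0,0,0,255],[-0.6,0,-0.4,0,0,0,255],[-0.8,0,0,0,0,0,255],[-0.5,0,0,0,0,0,255],[0,0,0,0,0,0,255],[0,0,0,0,0,0,255],[0,0,0,0,0,0,255]],
  ],
)

```text
time_s: 14.75
eef_pos: [0.4839, 0.114, 0.301]
eef_rot: [-0.0, 0.997, -0.081, 0.001]
wrist_force: [-0.2, 0.4, 0.4]
opening: 0.0
```

```bash
python3 look.py; python3 -c "
from h import *
c=pickle.load(open('w3.pkl','rb')); im=c['pixels']
cv2.imwrite('pics/c3.png',cv2.resize(im[60:400,100:500],None,fx=2,fy=1.76)[...,::-1][:600,:800])"
```

```text
14.75 [0.4839 0.114  0.301 ]
yel [204.8 131.6] 117.5 depth pt [0.5719 0.1679 0.0676] unit(z=.06) [-0.0113  0.0332]
red [159.2 126.9] 87.0 depth pt [0.5812 0.1953 0.0669] unit(z=.06) [-0.0064  0.0625]
```

View pics/c3.png

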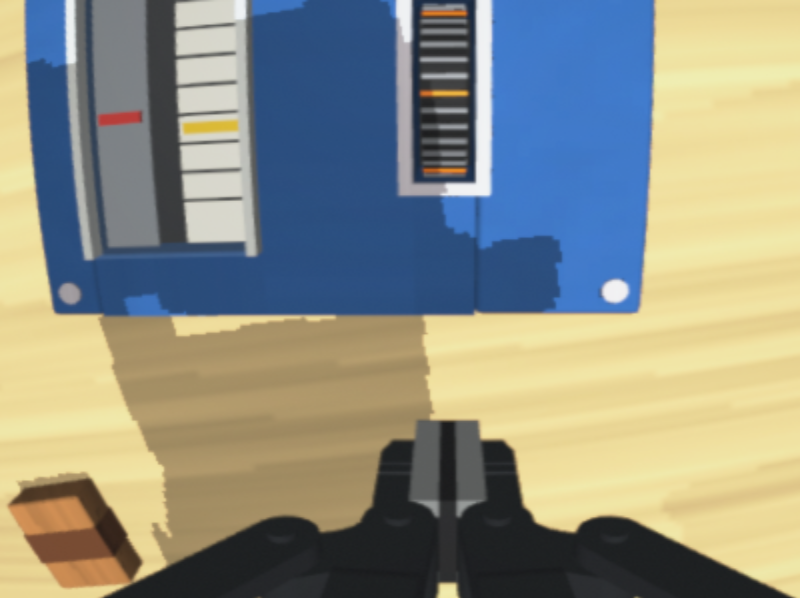

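From straight above, the pointer is at (205,132), 4.9 mm on the -x side of the marker at (159,127). That is larger than the oblique views suggested, so the pointer must lie lower than the marker. About 5.9 mm more rim travel is needed.

Request:
drive_tool(
  commands=[
    [[0.6,0,0,0,0,0,255],[0.7,0,0.3,0,0,0,255],[0.43,0,0.5,0,0,0,255],[0,0,0.25,0,0,0,255],[0,0,0.1,0,0,0,255],[0,0,0,0,0,0,255],[0,0,0,0,0,0,255],[0,0,0,0,0,0,255]],
  ],
)

```text
time_s: 15.6
eef_pos: [0.5681, 0.1006, 0.2439]
eef_rot: [-0.0, 0.997, -0.081, 0.0]
wrist_force: [-0.1, -0.0, -0.4]
opening: 0.003
```

```bash
python3 f.py
```

```text
15.75 [0.56819 0.10047 0.24367] F [-0.16  0.13 -0.01] [[-0.3, 0.3, -0.1], [0.2, -0.0, -0.4], [-0.4, 0.1, 0.5]]
```

Request:
drive_tool(
  commands=[
    [[0,0,0.02,0,0,0,255],[0,0,0.015,0,0,0,255],[0,0,0.01,0,0,0,255],[0,0,0.01,0,0,0,255],[0,0,0.006,0,0,0,255],[0,0,0,0,0,0,255],[0,0,0,0,0,0,255]],
  ],
)

```text
time_s: 16.45
eef_pos: [0.5684, 0.1004, 0.2407]
eef_rot: [-0.0, 0.997, -0.081, 0.0]
wrist_force: [-2.1, -0.4, 7.7]
opening: 0.0
```

```bash
python3 f.py; python3 look.py
```

```text
16.6 [0.56844 0.10035 0.2407 ] F [-2.99  0.42  7.26] [[-2.4, 0.2, 6.9], [-2.8, -0.1, 7.4], [-3.7, 1.1, 7.5]]
16.6 [0.5684 0.1003 0.2407]
yel [183.7 309.8] 167.0 depth pt [0.5796 0.1656 0.0675] unit(z=.06) [-0.0075  0.033 ]
red [132.3 303.9] 116.0 depth pt [0.5852 0.1932 0.0666] unit(z=.06) [-0.0059  0.0621]
```

Request:
drive_tool(
  commands=[
    [[0,0,0.008,0,0,0,255],[0.01,0,0,0,0,0,255],[0.02,0,0,0,0,0,255],[0.02,0,0,0,0,0,255],[0.02,0,0,0,0,0,255],[0.02,0,0,0,0,0,255],[0.02,0,0,0,0,0,255],[0.01,0,0,0,0,0,255],[0,0,0,0,0,0,255]],
  ],
)

```text
time_s: 17.55
eef_pos: [0.5741, 0.0995, 0.2404]
eef_rot: [-0.0, 0.997, -0.081, -0.0]
wrist_force: [-5.3, 0.5, 9.8]
opening: -0.001
```

```bash
python3 f.py; python3 look.py
```

```text
17.7 [0.57405 0.09949 0.24037] F [-4.61 -0.05  9.35] [[-4.9, -0.3, 9.0], [-5.0, 0.5, 9.0], [-3.9, -0.3, 10.1]]
17.7 [0.574  0.0995 0.2404]
yel [183.7 311.7] 165.0 depth pt [0.5838 0.1653 0.0667] unit(z=.06) [-0.0029  0.0331]
red [134.2 313.6] 123.0 depth pt [0.586  0.1923 0.0678] unit(z=.06) [-0.006   0.0622]
```

Now I'll lift off and check from straight above.

Request:
drive_tool(
  commands=[
    [[-0.003,0,-0.02,0,0,0,255],[0,0,-0.2,0,0,0,255],[0,0,-0.6,0,0,0,255],[-0.6,0,-0.4,0,0,0,255],[-0.8,0,0,0,0,0,255],[-0.4,0,0,0,0,0,255],[0,0,0,0,0,0,255],[0,0,0,0,0,0,255],[0,0,0,0,0,0,255]],
  ],
)

```text
time_s: 18.65
eef_pos: [0.4863, 0.1136, 0.301]
eef_rot: [-0.0, 0.997, -0.081, 0.001]
wrist_force: [-0.0, 0.1, -0.4]
opening: 0.001
```

```bash
python3 look.py; python3 -c "
from h import *
c=pickle.load(open('w3.pkl','rb'))
a=wray(c,(134.5,226.5),.06);b=wray(c,(407,225.3),.06);d=(a-b)[:2];print('yaw',np.degrees(np.arctan2(-d[0],d[1])))
cv2.imwrite('pics/c4.png',cv2.resize(c['pixels'][60:260,100:340],None,fx=3,fy=3)[...,::-1])"
```

```text
18.65 [0.4863 0.1136 0.301 ]
yel [204.6 128.1] 125.0 depth pt [0.5762 0.1671 0.068 ] unit(z=.06) [-0.0069  0.0332]
red [159.3 130.8] 87.5 depth pt [0.5813 0.1949 0.0676] unit(z=.06) [-0.0064  0.0625]
yaw -9.22026470983292
```

View pics/c4.png

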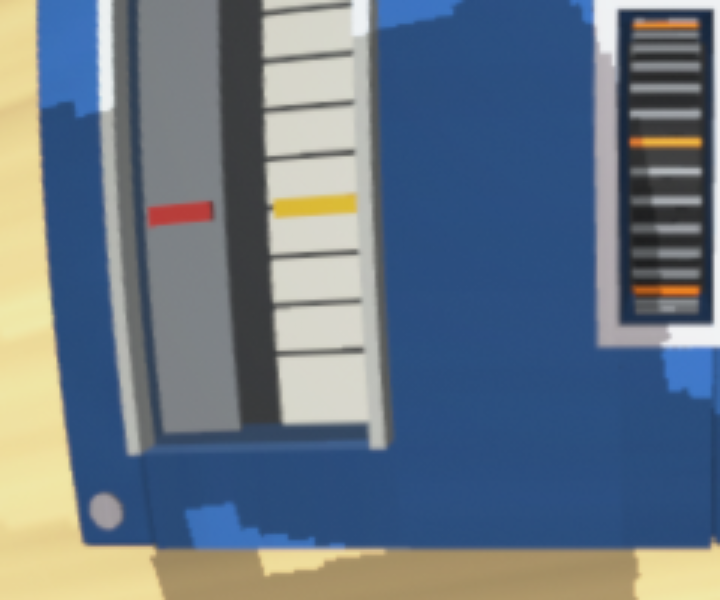

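From straight above the pointer is now within 0.5 mm of the marker (-6.9 against -6.4 mm). Next is the green button.

Request:
drive_tool(
  commands=[
    [[0.15,0.9,0,0,0,0,255],[0.15,0.9,0,0,0,0,255],[0.15,0.9,0,0,0,0,255],[0.15,0.9,0,0,0,0,255],[0.15,0.9,0,0,0,0,255],[0.15,0.9,0,0,0,0,255],[0.14,0.9,0,0,0,0,255],[0,0,0,0,0,0,255],[0,0,0,0,0,0,255]],
  ],
)

```text
time_s: 19.6
eef_pos: [0.4859, -0.2069, 0.3001]
eef_rot: [-0.0, 0.997, -0.082, -0.0]
wrist_force: [0.5, 0.5, 0.6]
opening: -0.001
```

```bash
python3 look.py; python3 - <<'E'
from h import *
c=pickle.load(open('w3.pkl','rb'))
for nm,lo,hi in (("green",(50,100,60),(80,255,255)),("red",(0,170,90),(5,255,255))):
    for b in blobs(mask(c["pixels"],lo,hi),100)[:2]:
        u=cv2.minAreaRect(b)[0]; print(nm,np.round(u),wray(c,u,.02).round(4))
E
```

```text
19.6 [ 0.4859 -0.2069  0.3001]
green [325.8 236.7] 1425.5 depth pt [ 0.487  -0.2074  0.0237] unit(z=.06) [-0.0212 -0.3532]
green [326. 236.] [ 0.4859 -0.2073  0.02  ]
red [188. 224.] [ 0.5119 -0.1093  0.02  ]
red [290.  52.] [ 0.6157 -0.2051  0.02  ]
```

View pics/w3.png

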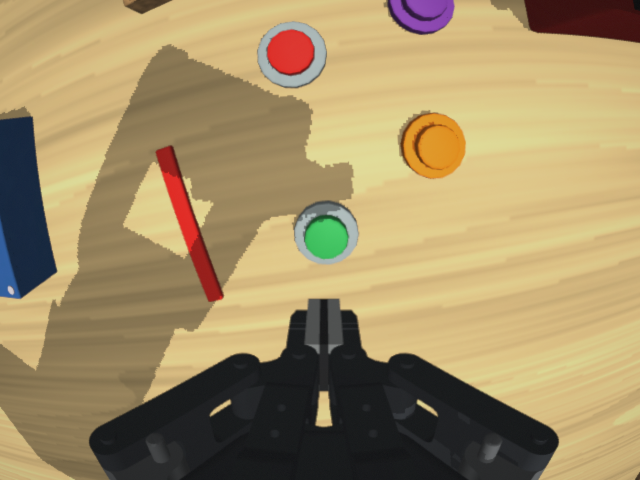

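The green button is at (326,237), directly under the tool, and the pencil and the orange and purple buttons are clear of it.

Request:
drive_tool(
  commands=[
    [[0,0,0.8,0,0,0,255],[0,0,0.7,0,0,0,255],[0,0,0.3,0,0,0,255],[0,0,0.12,0,0,0,255],[0,0,0,0,0,0,255],[0,0,0,0,0,0,255],[0,0,0.04,0,0,0,255],[0,0,0.02,0,0,0,255],[0,0,0,0,0,0,255]],
  ],
)

```text
time_s: 20.55
eef_pos: [0.4859, -0.2055, 0.202]
eef_rot: [0.0, 0.997, -0.081, 0.0]
wrist_force: [0.8, -0.4, 0.2]
opening: 0.0
```

```bash
python3 f.py
```

```text
20.7 [ 0.48583 -0.20552  0.20172] F [-0.31  0.09 -0.09] [[-0.6, -0.3, -0.5], [-1.1, 0.1, 0.5], [0.8, 0.5, -0.3]]
```

Request:
drive_tool(
  commands=[
    [[0,0.03,0.04,0,0,0,255],[0,0,0.04,0,0,0,255],[0,0,0.04,0,0,0,255],[0,0,0.04,0,0,0,255],[0,0,0,0,0,0,255]],
  ],
)

```text
time_s: 21.2
eef_pos: [0.4855, -0.207, 0.1934]
eef_rot: [0.0, 0.997, -0.081, -0.0]
wrist_force: [-1.1, 0.5, 2.0]
opening: 0.001
```

Request:
drive_tool(
  commands=[
    [[0,0,0.03,0,0,0,255],[0,0,0.03,0,0,0,255],[0,0,0.02,0,0,0,255],[0,0,0,0,0,0,255]],
  ],
)

```text
time_s: 21.6
eef_pos: [0.4856, -0.207, 0.1895]
eef_rot: [0.0, 0.997, -0.081, -0.0]
wrist_force: [-2.0, -0.5, 5.2]
opening: 0.001
```

Request:
drive_tool(
  commands=[
    [[0,0,0.02,0,0,0,255],[0,0,0.02,0,0,0,255],[0,0,0,0,0,0,255]],
  ],
)

```text
time_s: 21.9
eef_pos: [0.4857, -0.207, 0.1892]
eef_rot: [0.0, 0.997, -0.081, -0.0]
wrist_force: [-7.8, 2.9, 21.6]
opening: 0.006
```

The button has bottomed out: the force rose steeply while the tip hardly moved. I'll release it and recheck.

Request:
drive_tool(
  commands=[
    [[0,0,-0.05,0,0,0,255],[0,0,-0.2,0,0,0,255],[0,0,-0.6,0,0,0,255],[0,0,-0.9,0,0,0,255],[0,0,-0.9,0,0,0,255],[-0.5,0.5,-0.4,0,0,0,255],[-0.5,0.5,0,0,0,0,255],[0,0,0,0,0,0,255],[0,0,0,0,0,0,255],[0,0,0,0,0,0,255]],
  ],
)

```text
time_s: 22.9
eef_pos: [0.4284, -0.2478, 0.3398]
eef_rot: [-0.0, 0.997, -0.081, -0.0]
wrist_force: [0.2, 1.2, -0.4]
opening: 0.0
```

```bash
python3 f.py; python3 - <<'E'
from h import *
from bench import ctrl
c=ctrl.camera("top"); im=c["pixels"]
for b in blobs(mask(im,(50,80,60),(85,255,255)),60)[:3]:
    u=cv2.minAreaRect(b)[0]; dep=c["depth"][int(u[1]),int(u[0])]; print("green",np.round(u,1),(c["R"].T@(np.linalg.solve(c["intrinsics"],[*u,1])*dep-c["t"])).round(4))
cv2.imwrite("pics/t2.png",np.vstack([cv2.resize(im[205:305,225:275],(300,600),interpolation=cv2.INTER_CUBIC)])[...,::-1])
cr=cv2.resize(im[205:305,225:275],(300,600),interpolation=cv2.INTER_CUBIC); full=cv2.resize(im,(500,375))
pad=np.zeros((600,800,3),np.uint8); pad[:,:300]=cr; pad[:375,300:]=full; cv2.imwrite("pics/t2.png",pad[...,::-1])
E
```

```text
23.05 [ 0.42862 -0.24763  0.33957] F [-0.06 -0.22  0.61] [[0.1, 0.8, 0.8], [0.5, -0.8, 1.1], [-0.8, -0.6, -0.0]]
green [ 13.5 228. ] [0.6173 0.5739 0.2056]
green [451.  305.5] [ 0.4854 -0.2073  0.0251]
```

View pics/t2.png

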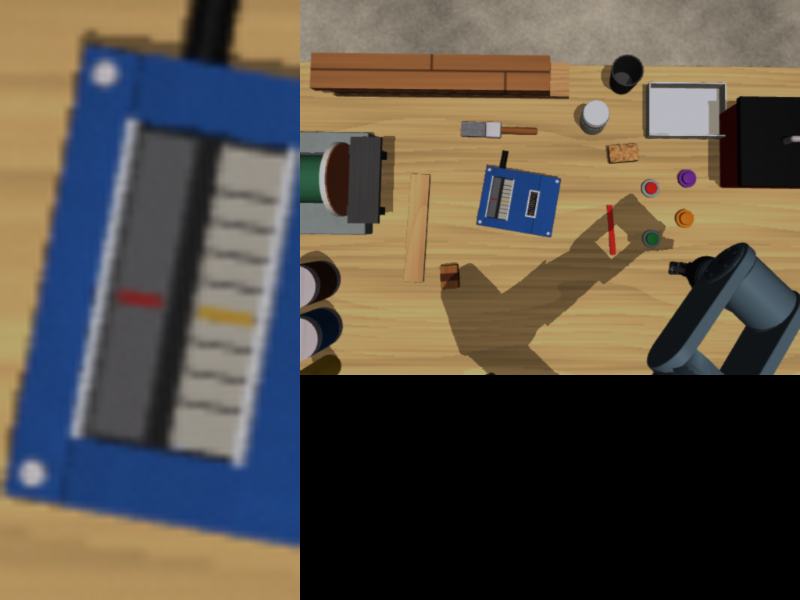

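The final picture shows the marker at (140,298) and the pointer at (226,317). Allowing for the unit's tilt in the image, they are about 1 mm apart, and nothing else has moved. Handing in.

```bash
python3 -c "
from bench import ctrl
print(ctrl.hand_in())"
```

```text
the job is handed in; nothing more can be done
None
```

The job is done and handed in; no verdict was reported. I rolled the thumbwheel in three strokes until the pointer lined up with the marker, then pressed the green start button fully down and released it.

- **Force on the unit:** I pressed at about 9–10.6 N with about 5 N sideways, so the resultant was roughly 11–12 N. These are sampled wrist readings with about 1 N of noise, not a continuous record.
- **Alignment:** The wrist camera, looking straight down before the button press, showed the pointer about 0.5 mm to the -x side of the marker. A coarser top-camera view after the press gave about 1 mm. Both are within the 3 mm allowed.
- **Disagreement:** Oblique views taken while pressing differed from the straight-down ones by up to about 4 mm. I put this down to the pointer sitting lower than the marker, so I used only the straight-down views.
- **Start button:** It bottomed out at about 22 N on the wrist. Afterwards the depth reading put its top back at its starting height.
- **Everything else:** In the last picture the bystanders looked unmoved. I never went near the stop button or the look-alikes. The arm was clear of everything at about 23 s.

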